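Seat the locating pin in the sample-carrier block

TASK

Take the blue-headed locating pin out of the grey rack and fit it into the single hole in the top of the round aluminium block on the sample carrier: the hole is a few millimetres off its nominal place, so feel gently for it with the foot of the pin, then press the pin straight in past the spring catch until its head sits flat on the block, and let go. Do not lean hard on the carrier, and leave the other pins, the vial tray, screwdriver, bottles and dish where they are.

Things in the scene. Friction and masses are not known exactly. Their poses are not given: they have to be found in the camera images.
- pin_blue_c (a point): centre of the loose pin with the blue head, 60 mm tall, 90 g: steel shaft 12 mm thick, 26 mm long, square-edged flat foot; on it a round head 24 mm wide, 34 mm tall, whose flat underside (shoulder) rests on the rack. The point is 30 mm above the foot, 4 mm above the shoulder; z up along the pin. Starts upright in any one of the three rack holes. Grip the head, about 20 mm above this point
- pin_orange_c (a point): centre of a pin of the same size with an orange head, in another rack hole; not to be moved
- pin_white_c (a point): centre of a pin of the same size with a white head, in another rack hole; not to be moved
- rack: fixed grey plastic block 70 x 230 x 32 mm (x, y, z) with three upright 14 mm wide holes in a row along its y axis, 75 mm apart; origin at the centre of its underside, z up
- hole_nominal (a point): NOMINAL hole mouth, in the level top face of the round aluminium block (110 mm wide, 42 mm high, on the carrier, top 72 mm above the bench); z up. The block was set by eye and its mount is eccentric: the real hole mouth, same height, lies 4 to 6 mm sideways from this point, in any direction, different each time: feel for it. With the head home the pin's centre is 4 mm above this level
- carrier: fixed sample carrier: base 190 x 170 mm, block on top; origin under its centre, hole_nominal straight above. The block's only hole is in its top: upright, blind, 13.6 mm wide, 30 mm deep, sharp rim. From 11 mm down two sprung balls in its wall resist: about 5 N more than the pin's weight takes it past them to the shoulder stop. Over 35 N of push on the pin, or 15 N by the gripper, marks the block
- vial_tray_c (a point): centre of a loose blue tray of small vials 130 x 85 x 37 mm, a bystander
- driver: black-handled screwdriver 210 mm long lying on the bench, a bystander
- bottle_a: clear bottle with a blue cap, 86 mm wide, 150 mm tall, a bystander; origin at its underside
- bottle_b: amber bottle with a white cap, 70 mm wide, 120 mm tall, a bystander; origin at its underside
- dish: white dish 90 mm wide, a bystander; origin at its underside
Things that resemble listed ones, but are neither listed nor needed, are in the scene too. What is meant by the rack is not pink, and is the larger of those in its own colour.

How it is judged:
By the outcome, as a careful person would: the job done as asked, in the order asked, and still so for the second after the job is handed in, with the robot touching nothing.
It also fails if it takes over 72 s, if anything falls off the work surface, if the arm or the gripper's body presses on something with over 40 N, if the wrist force passes 120 N, or if a joint passes its speed limit or range.

ROBOT

A 7-joint arm with a two-finger parallel gripper is mounted at the origin on the work surface. World frame = base frame: x ahead of the robot, y to its left, z up, the work surface at z = 0. Lengths are in mm, angles in rad, forces in N, time in s.
With the tool pointing down it reaches from about 425 to 875 mm from the base axis. Payload 4.7 kg.
Tool frame: the origin (TCP) lies between the finger pads; the fingertips stand 14 mm ahead of it and the grasp point (between the pads) lies 5 mm behind it (ctrl.nose_length is the distance from the TCP to the fingertips, in mm); y points along the fingers, x is the direction in which the jaws open and shut, and the axes are right-handed (so a half turn about y gives the same grasp; the last joint's range is limited). The gripper opens to 85 mm and grips with 20 to 120 N. Pads are 22 mm wide; open, the fingers measure 114 mm over their backs; the gripper's body (76 mm by 85 mm) begins 54 mm behind the grasp point. The pads swing forward as they close: fully open they stand 13 mm farther back than shut.
Start: joints at [1.331, 0.321, -0.07, 1.45, 0.023, 1.371, -0.057], TCP at [163.184, -629.201, 245.349] pointing down, gripper open.
Joint ranges: [-2.86, 2.86], [-0.3, 2.09], [-1.38, 1.24], [0.06, 2.45], [-1.56, 4.7], [0.09, 2.05], [-2.69, 2.69]. Speed limits (rad/s): [2.57, 2.57, 3.14, 3.14, 3.14, 3.14, 3.14].

INTERFACE

Orientations are given as a 3x3 rotation matrix whose columns are the frame's x, y, z axes.
In Python, from cell import ctrl gives the robot as it stands.
- The arm moves only by the tool drive_tool, never from a script. Its argument "steps" is a list of rows, each a list of 5 numbers: the finger opening in mm, from 0 to 85.4, then the shift along the world's x, y, z in mm, then the turn about the world's z in rad. A call has 1 to 20 rows; each row is the pose to reach, as a shift and turn from the pose commanded when the call began; what a row does not reach only later rows make up. A row lasts 1/8 s, in which the tool goes at most 62.5 mm and 10.7 degrees, less where a joint would pass 70% of its speed; a pose out of reach is approached as far as the arm can. A call with a gripper value outside its range is refused whole. The fingers move at their own pace and stop on an object; the grip force is fixed at half the most. Time passes only in rows, so rows that repeat a pose let the fingers close. It gives the time, the measured TCP pose, the force and the opening at its end, in the units of the state.
- ctrl.observe(): the state, without advancing time (a new reading comes with each control period).
- ctrl.get_image(name): name is "side" or "top" or "wrist"; returns a dict with "img" (400x640x3 uint8, red, green, blue), "mtx" (3x3 intrinsics, pixels), "world_to_cam" (4x4, takes a point from world to camera coordinates). Camera axes: x right, y up, looking along -z (the intrinsics and any distortion apply to the point x, -y, -z); pixel columns grow to the right and rows downward; lengths in mm; the calibration is good to about 2 mm. A picture is of the moment at which its call begins. There is no depth.
- ctrl.hand_in(): hands the job in, once; it reports no verdict.
The state is a dict: "clock": time; "joint_positions": joint angles; "joint_vel": joint speeds; "joint_efforts": joint torques, N m; "tcp_pos": TCP position; "orientation": TCP orientation; "wrist_force": force on the tool from outside, world axes, zero at the start; "torque": the same for the moment, N m; "opening": finger opening in mm.
Only numpy, scipy, OpenCV 4.12 (cv2) and the standard library are available. Lean on these libraries where they do the work, as an engineer would, in place of code of your own. Each camera call takes 0.05 s, during which the arm holds its last target.

## Working session

There is one attempt and no reset: what is moved stays moved. The work goes in short steps, Python scripts to look and compute and a tool call to move; the robot and the scene stay as the last step left them, time stands still between calls to the robot, and variables do not carry over. Pictures are saved under pics/ and viewed, and the job is handed in when it is done.

Besides the shell and the picture viewer there is one more tool, called after "Emit:" as name(argument=value, ...), one argument or row to a line, values as JSON. drive_tool: Moves the arm, as the interface text tells. Its arguments: {"type":"object","properties":{"steps":{"type":"array"}},"required":["steps"]}

```bash
mkdir -p pics; ls; python3 - <<'E'
from cell import ctrl
import cv2
s=ctrl.observe(); print(s)
for n in ("side","top","wrist"):
    d=ctrl.get_image(n); cv2.imwrite(f"pics/{n}0.png",d["img"][:,:,::-1]); print(n,d["mtx"].round(1).tolist(),d["world_to_cam"].round(3).tolist(),[k for k in d])
E
```

```text
pics
{'clock': 0.0, 'joint_positions': array([ 1.33108508,  0.32181192, -0.07008553,  1.45166826,  0.02259961,
        1.37079748, -0.05692191]), 'joint_vel': array([ 9.18773662e-04, -1.00156936e-05,  1.46975693e-03, -1.25018411e-03,
       -3.70703009e-04,  7.65899009e-05, -3.03179951e-04]), 'joint_efforts': array([ 2.23574972e-07, -4.93583572e+01, -3.82291954e-01, -3.14329398e+01,
        1.30089931e-02,  1.14285477e-02,  4.26080931e-05]), 'tcp_pos': array([ 163.03834304, -628.69532176,  244.23405656]), 'orientation': array([[ 2.51103280e-01, -5.70578166e-04,  9.67960132e-01],
       [-9.67958444e-01,  1.81022092e-03,  2.51103909e-01],
       [-1.89549609e-03, -9.99998199e-01, -9.77435431e-05]]), 'wrist_force': array([0.10292196, 0.0413879 , 0.43956509]), 'torque': array([ 0.01649896, -0.02787524,  0.0442828 ]), 'opening': 85.66613335419396}
side [[433.7, 0.0, 325.2], [0.0, 433.7, 202.9], [0.0, 0.0, 1.0]] [[-0.962, -0.272, 0.014, 512.907], [0.142, -0.458, 0.877, -139.676], [-0.232, 0.846, 0.479, -1102.737], [0.0, 0.0, 0.0, 1.0]] ['img', 'mtx', 'world_to_cam']
top [[465.2, 0.0, 321.7], [0.0, 465.2, 207.8], [0.0, 0.0, 1.0]] [[0.031, -0.999, 0.027, -69.911], [0.996, 0.033, 0.08, -555.667], [-0.081, 0.025, 0.996, -1567.873], [0.0, 0.0, 0.0, 1.0]] ['img', 'mtx', 'world_to_cam']
wrist [[334.4, 0.0, 315.7], [0.0, 334.4, 204.0], [0.0, 0.0, 1.0]] [[0.252, -0.968, -0.0, -649.562], [0.927, 0.241, -0.287, 37.495], [0.278, 0.072, 0.958, -377.197], [0.0, 0.0, 0.0, 1.0]] ['img', 'mtx', 'world_to_cam']
```

View pics/side0.png

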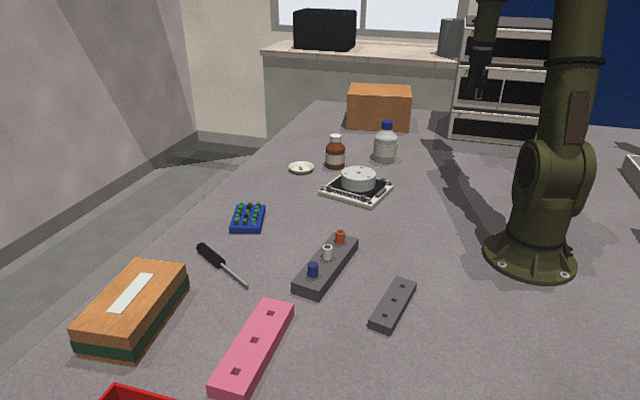

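View pics/top0.png

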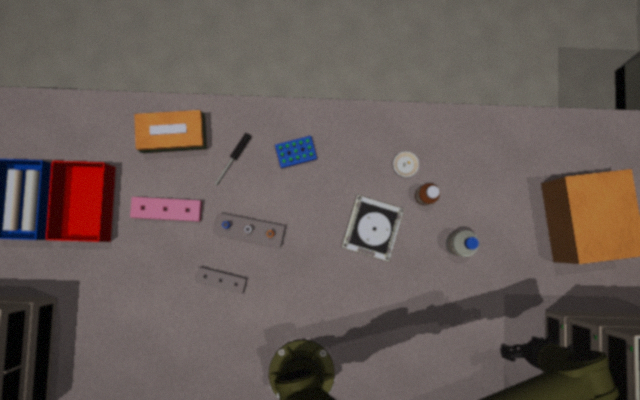

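View pics/wrist0.png

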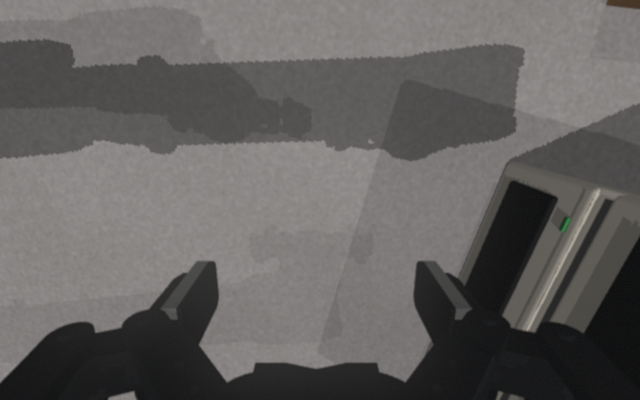

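The side view shows the blue pin at (313,265), white (327,247), orange (340,232) and the block top at about (358,173). The top view has blue at (226,225), white at (248,229), orange at (271,233) and the block at (375,229). Next I'll triangulate these.

```bash
cat > h.py <<'E'
from cell import ctrl
import numpy as np, cv2
def P(d):
    M=np.diag([1,-1,-1.])@d["world_to_cam"][:3]; return d["mtx"]@M
def tri(d1,p1,d2,p2):
    X=cv2.triangulatePoints(P(d1),P(d2),np.array(p1,float).reshape(2,1),np.array(p2,float).reshape(2,1)); X=(X[:3]/X[3]).ravel()
    e=[np.round(proj(d,X)-p,1).tolist() for d,p in((d1,p1),(d2,p2))]
    return X.round(1),e
def proj(d,X):
    q=P(d)@np.append(X,1); return q[:2]/q[2]
def ray(d,p,z):
    H=P(d); A=np.c_[H[:,0],H[:,1],H[:,2]*z+H[:,3]]; q=np.linalg.solve(A,np.array([p[0],p[1],1.])); return (q[:2]/q[2]).round(1)
E
python3 - <<'E'
from h import *
s=ctrl.get_image("side");t=ctrl.get_image("top")
for n,a,b in (("blue",(313,265),(226,225)),("white",(327,247),(248,229)),("orange",(340,232),(271,233)),("block",(358.5,173),(375,229))):
    print(n,tri(s,a,t,b), ray(t,b,66 if n!="block" else 72))
for n,d,(x0,y0,x1,y1) in (("side",s,(285,155,405,305)),("top",t,(200,180,420,270))):
    cv2.imwrite(f"pics/{n}1.png",cv2.resize(d["img"][y0:y1,x0:x1,::-1],None,fx=3.6,fy=3.6,interpolation=cv2.INTER_CUBIC))
E
```

```text
blue (array([487.1, 264. ,  60.9]), [[0.2, 0.0], [-0.0, -0.1]]) [486.6 263. ]
white (array([475.8, 190.5,  63.2]), [[-0.0, -0.0], [0.0, 0.0]]) [475.8 190.1]
orange (array([464.2, 114.2,  60.7]), [[-0.4, -0.0], [0.0, 0.3]]) [465.  113.9]
block (array([ 489.1, -230.2,   68.1]), [[-0.0, -0.0], [0.0, 0.0]]) [ 489.  -229.6]
```

View pics/side1.png

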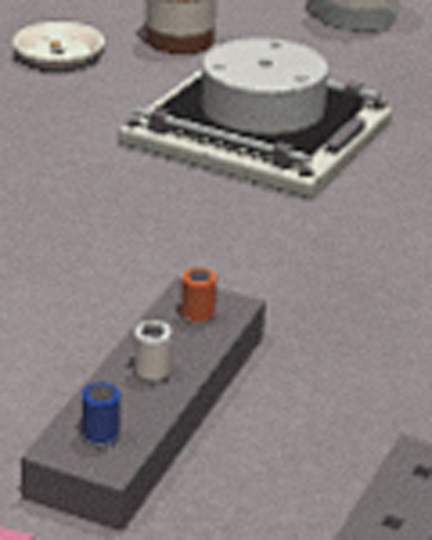

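View pics/top1.png

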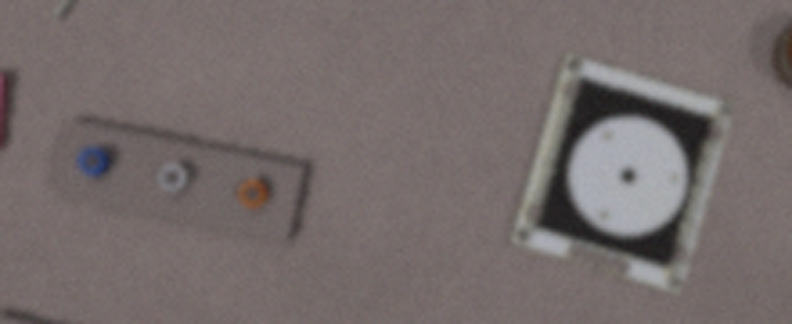

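The side crop shows the blue, white and orange pins in the larger grey rack, with blue nearest the +y end. The top crop shows the block at crop (627,176) with one larger dark spot near its centre and three small marks. I'll move over the carrier first to take wrist views.

```bash
python3 - <<'E'
from h import *
d=ctrl.get_image("wrist");o=ctrl.observe();W=d["world_to_cam"]
c=-W[:3,:3].T@W[:3,3]; print(c-o["tcp_pos"], o["orientation"].T@(c-o["tcp_pos"]), (o["orientation"].T@W[:3,:3].T).round(3))
E
```

```text
[ 70.74402487  18.41796469 127.26289069] [  -0.13479631 -127.26594095   73.09681201] [[ 1.    -0.001 -0.001]
 [-0.001  0.287 -0.958]
 [ 0.001  0.958  0.287]]
```

Emit:
drive_tool(
  steps=[
    [85,40,50,30,0.15],
    [85,85,110,40,0.3],
    [85,120,160,40,0.5],
    [85,160,210,40,0.65],
    [85,200,260,40,0.8],
    [85,230,310,40,0.9],
    [85,260,350,40,0.9],
    [85,270,390,40,0.9],
    [85,270,390,40,0.9],
    [85,270,390,40,0.9],
    [85,270,390,40,0.9],
    [85,270,390,40,0.9],
  ],
)

```text
clock: 1.8
tcp_pos: [432.6, -240.4, 285.2]
orientation: [[0.913, -0.0, 0.407], [-0.407, 0.0, 0.913], [-0.0, -1.0, 0.0]]
wrist_force: [-0.3, -0.3, 0.2]
opening: 85.1
```

```bash
python3 - <<'E'
from h import *
d=ctrl.get_image("wrist"); np.savez("w1.npz",**d); cv2.imwrite("pics/w1.png",d["img"][:,:,::-1])
print(proj(d,[489,-230,72]))
E
```

```text
[362.36234044 145.57459823]
```

View pics/w1.png

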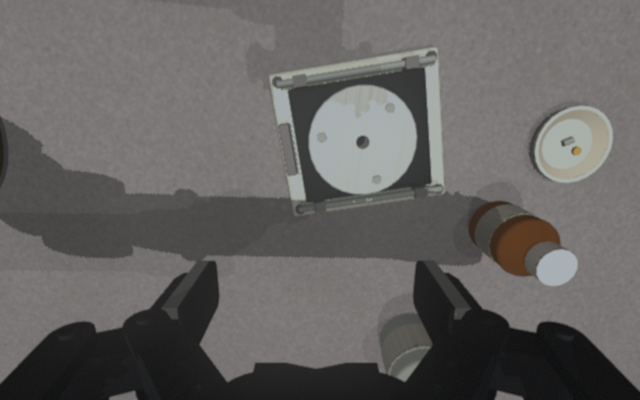

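The wrist view shows the block with its single dark hole at about (363,142), three shallow grey dimples around it and the amber bottle at the right. I'll take a second wrist view from another place.

Emit:
drive_tool(
  steps=[
    [85,50,10,0,0],
    [85,95,20,-40,0],
    [85,100,20,-60,0],
    [85,100,20,-60,0],
    [85,100,20,-60,0],
  ],
)

```text
clock: 2.48
tcp_pos: [532.6, -220.5, 226.5]
orientation: [[0.914, 0.001, 0.407], [-0.407, -0.001, 0.914], [0.001, -1.0, -0.001]]
wrist_force: [-0.0, 0.5, 0.3]
opening: 84.9
```

```bash
python3 - <<'E'
from h import *
d=ctrl.get_image("wrist"); np.savez("w2.npz",**d); cv2.imwrite("pics/w2.png",d["img"][:,:,::-1])
a=np.load("w1.npz")
print(ctrl.observe()["tcp_pos"],proj(d,[489,-230,72]))
for i,(k,q) in enumerate(((a,(363,142)),(d,proj(d,[489,-230,72])))):
    x,y=int(q[0]),int(q[1]); cv2.imwrite(f"pics/wc{i}.png",cv2.resize(k["img"][max(y-75,0):y+75,x-75:x+75,::-1],None,fx=4,fy=4,interpolation=cv2.INTER_CUBIC)); print(x-75,max(y-75,0))
E
```

```text
[ 532.86850068 -220.44428508  226.97147632] [274.97914019 219.67976837]
288 67
199 144
```

View pics/wc0.png

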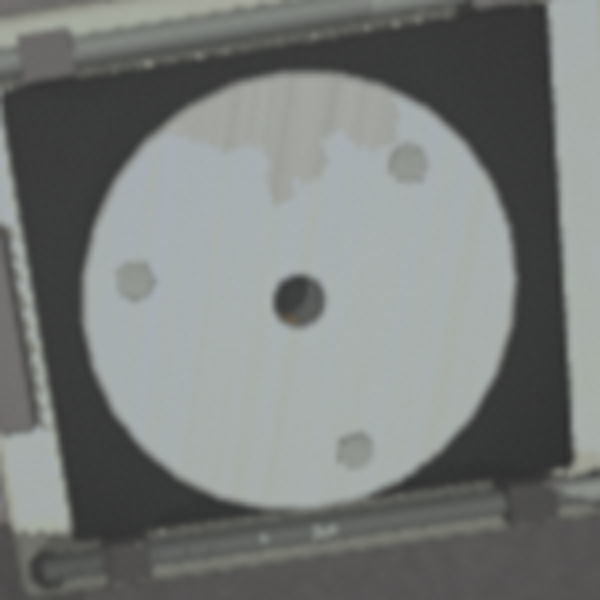

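View pics/wc1.png

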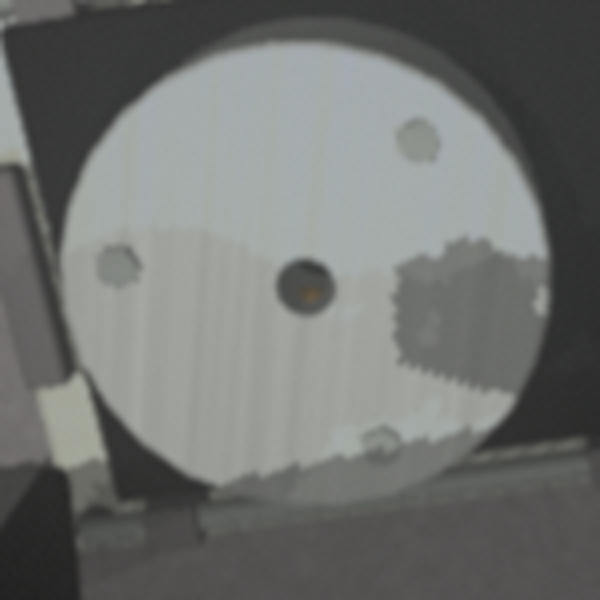

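Both crops show one dark hole, at crop1 (299,300) and crop2 (306,286), slightly off the block's centre.

```bash
python3 - <<'E'
from h import *
a=np.load("w1.npz");b=np.load("w2.npz")
def c(k,o,seed):
    # dark hole blob around the seed
    g=cv2.cvtColor(k["img"],cv2.COLOR_RGB2GRAY); m=(g<120).astype(np.uint8)
    n,l,s,ce=cv2.connectedComponentsWithStats(m); i=l[int(seed[1]),int(seed[0])]; print(s[i],ce[i]); return ce[i]
pa=c(a,0,(288+299/4,67+300/4)); pb=c(b,0,(199+306/4,144+286/4))
print("hole",tri(a,pa,b,pb), ray(a,pa,72),ray(b,pb,72))
# carrier-frame corners from crop0: block outline ellipse centre
f=lambda o,u,v:(o[0]+u/4-.375,o[1]+v/4-.375)
A=[f((288,67),u,v) for u,v in((83,290),(517,288),(299,70),(305,508))]
B=[f((199,144),u,v) for u,v in((62,275),(550,275),(300,40),(335,503))]
ra=[ray(a,p,72) for p in A]; rb=[ray(b,p,72) for p in B]
for r in(ra,rb): print(np.mean(r,0), np.linalg.norm(r[0]-r[1]),np.linalg.norm(r[2]-r[3]))
E
```

```text
[356 136  13  13 127] [362.18110236 141.67716535]
[268 209  15  14 163] [274.95092025 215.40490798]
hole (array([ 490.4, -226.6,   70.8]), [[0.1, 0.1], [-0.1, -0.1]]) [ 490.3 -226.3] [ 490.7 -226.4]
[ 491.475 -225.2  ] 108.98843975394823 108.90789686703164
[ 492.95 -225.35] 108.2460622840388 108.29759923470142
```

Emit:
drive_tool(
  steps=[
    [85,0,60,10,0.05],
    [85,0,120,10,0.1],
    [85,0,180,10,0.15],
    [85,-10,240,10,0.2],
    [85,-20,300,10,0.27],
    [85,-30,360,10,0.27],
    [85,-45,410,10,0.27],
    [85,-50,435,10,0.27],
    [85,-50,435,10,0.27],
    [85,-50,435,10,0.27],
    [85,-50,435,10,0.27],
    [85,-50,435,10,0.27],
  ],
)

```text
clock: 4.03
tcp_pos: [483.7, 214.5, 235.3]
orientation: [[0.989, 0.0, 0.149], [-0.149, -0.0, 0.989], [0.0, -1.0, -0.0]]
wrist_force: [-0.5, 0.9, 0.0]
opening: 85.1
```

```bash
python3 - <<'E'
from h import *
d=ctrl.get_image("wrist"); np.savez("w3.npz",**d); cv2.imwrite("pics/w3.png",d["img"][:,:,::-1])
print(ctrl.observe()["tcp_pos"],proj(d,[487,264,66]))
E
```

```text
[483.55629543 214.80065139 235.31943908] [310.89782653 131.70519405]
```

View pics/w3.png

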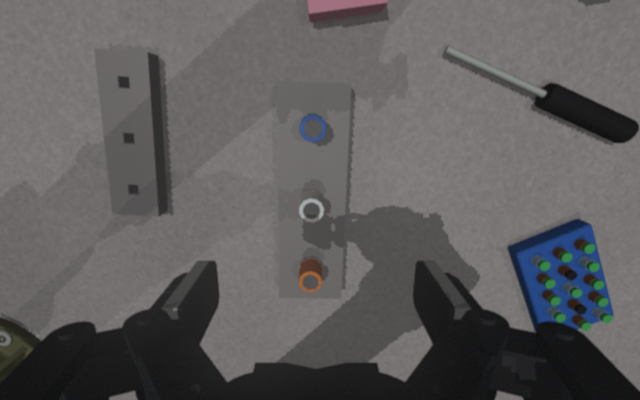

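The wrist view shows the blue pin at (313,128), white (311,209), orange (311,281). The pins line up between the jaws, with the jaws across the rack. I'll shift for a second view.

Emit:
drive_tool(
  steps=[
    [85,5,50,-20,0],
    [85,5,50,-40,0],
    [85,5,50,-40,0],
    [85,5,50,-40,0],
  ],
)

```text
clock: 4.58
tcp_pos: [488.7, 264.7, 195.7]
orientation: [[0.989, 0.0, 0.148], [-0.148, -0.001, 0.989], [0.001, -1.0, -0.001]]
wrist_force: [0.3, 1.0, 0.6]
opening: 84.5
```

```bash
python3 - <<'E'
from h import *
d=ctrl.get_image("wrist"); np.savez("w4.npz",**d); a=np.load("w3.npz")
print(ctrl.observe()["tcp_pos"])
for i,k in enumerate((a,d)):
    q=proj(k,[487,266,66]); x,y=int(q[0]),int(q[1]); cv2.imwrite(f"pics/p{i}.png",cv2.resize(k["img"][y-40:y+40,x-40:x+40,::-1],None,fx=6,fy=6,interpolation=cv2.INTER_CUBIC)); print(x-40,y-40)
    hsv=cv2.cvtColor(k["img"],cv2.COLOR_RGB2HSV); m=((hsv[...,0]>105)&(hsv[...,0]<130)&(hsv[...,1]>90)).astype(np.uint8)[y-40:y+40,x-40:x+40]
    pts=cv2.findNonZero(m)
    print(cv2.boundingRect(pts), cv2.minEnclosingCircle(pts))
cv2.imwrite("pics/w4.png",d["img"][:,:,::-1])
im=np.hstack([cv2.imread("pics/p0.png"),cv2.imread("pics/p1.png")]); cv2.imwrite("pics/p01.png",cv2.resize(im,(800,400)))
E
```

```text
[488.94401562 264.86197658 196.09169437]
270 89
(30, 26, 26, 27) ((42.5, 38.846153259277344), 13.611627578735352)
273 157
(28, 19, 29, 34) ((42.5, 35.5), 16.86722755432129)
```

View pics/p01.png

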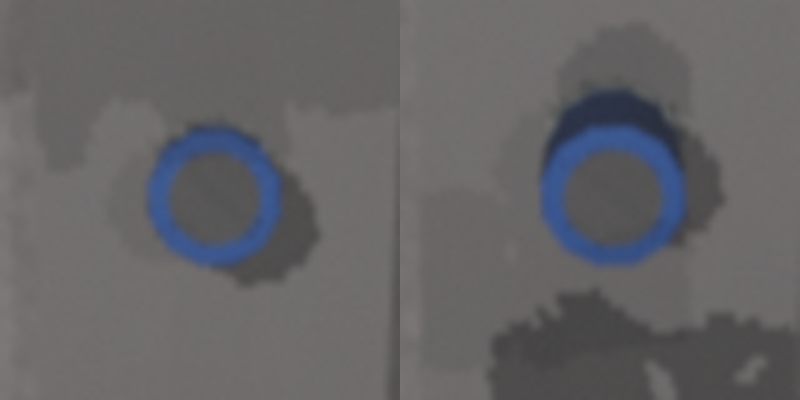

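View pics/w4.png

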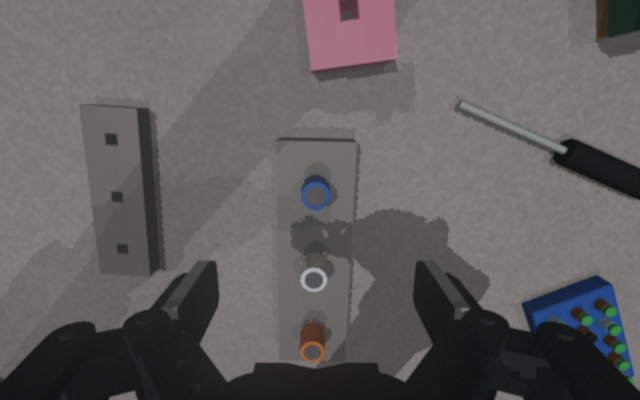

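The crops show the blue head's rim, centred at (312.6,127.6) and (315.2,195.6).

```bash
python3 - <<'E'
from h import *
a=np.load("w3.npz");b=np.load("w4.npz")
print(tri(a,(312.6,127.6),b,(315.2,195.6)),ray(a,(312.6,127.6),66),ray(b,(315.2,195.6),66))
# carrier base corners
w=np.load("w1.npz")
C=[ray(w,p,30) for p in((270,75),(437,47),(443,191),(297,214))]
print(C,np.mean(C,0),[np.linalg.norm(C[i]-C[i-1]).round(1) for i in range(4)])
E
```

```text
(array([489. , 267.2,  65.4]), [[-0.0, 0.0], [0.0, -0.0]]) [489.  267.2] [489.  267.4]
[array([ 429.6, -127. ]), array([ 601.5, -173.5]), array([ 559.6, -325.1]), array([ 390., -281.])] [ 495.175 -226.65 ] [np.float64(159.0), np.float64(178.1), np.float64(157.3), np.float64(175.2)]
```

Blue head: (489, 267, 65.4). The height fits the expected 66. Descending to grip.

Emit:
drive_tool(
  steps=[
    [70,0,1,-50,0],
    [60,0,1,-95,0],
    [60,0,1,-120,0],
    [60,0,1,-135,0],
    [60,0,1,-145,0],
    [60,0,1,-145,0],
    [60,0,1,-145,0],
  ],
)

```text
clock: 5.5
tcp_pos: [488.9, 267.2, 51.4]
orientation: [[0.989, 0.002, 0.147], [-0.147, 0.001, 0.989], [0.002, -1.0, 0.001]]
wrist_force: [0.2, 0.0, -0.1]
opening: 60.2
```

Emit:
drive_tool(
  steps=[
    [40,0,0,0,0],
    [30,0,0,0,0],
    [25,0,0,0,0],
    [15,0,0,0,0],
    [15,0,0,0,0],
    [15,0,0,0,0],
    [15,0,0,0,0],
  ],
)

```text
clock: 6.38
tcp_pos: [488.4, 267.0, 50.7]
orientation: [[0.989, 0.001, 0.146], [-0.146, 0.0, 0.989], [0.001, -1.0, 0.0]]
wrist_force: [0.2, -0.2, 5.0]
opening: 22.4
```

Emit:
drive_tool(
  steps=[
    [10,0,0,5,0],
    [10,0,0,12,0],
    [10,0,0,22,0],
    [10,0,0,40,0],
    [10,0,0,70,0],
    [10,0,0,110,0],
    [10,0,0,150,0],
    [10,0,0,150,0],
    [10,0,0,150,0],
  ],
)

```text
clock: 7.5
tcp_pos: [487.9, 266.6, 200.5]
orientation: [[0.989, 0.0, 0.147], [-0.147, -0.001, 0.989], [0.0, -1.0, -0.001]]
wrist_force: [0.1, -1.8, -1.7]
opening: 22.3
```

```bash
python3 - <<'E'
from h import *
d=ctrl.get_image("wrist"); np.savez("w5.npz",**d); cv2.imwrite("pics/w5.png",d["img"][:,:,::-1])
s=ctrl.get_image("side"); cv2.imwrite("pics/s5.png",cv2.resize(s["img"][140:300,230:390,::-1],None,fx=3.7,fy=3.7))
o=ctrl.observe();print(o["tcp_pos"],o["opening"],o["wrist_force"])
E
```

```text
[487.50837287 266.27128747 199.3348023 ] 22.5572905579049 [-0.23187819  0.04630075 -0.35727037]
```

View pics/w5.png

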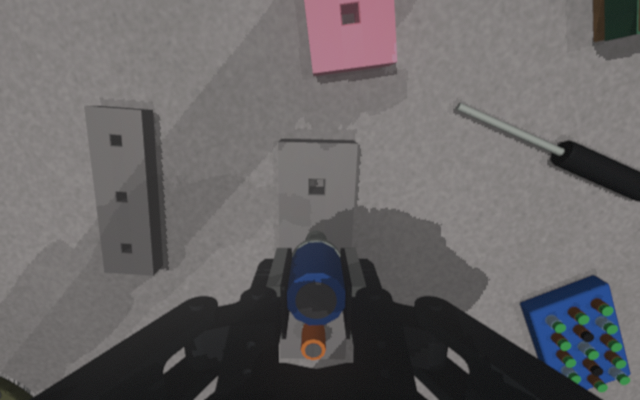

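View pics/s5.png

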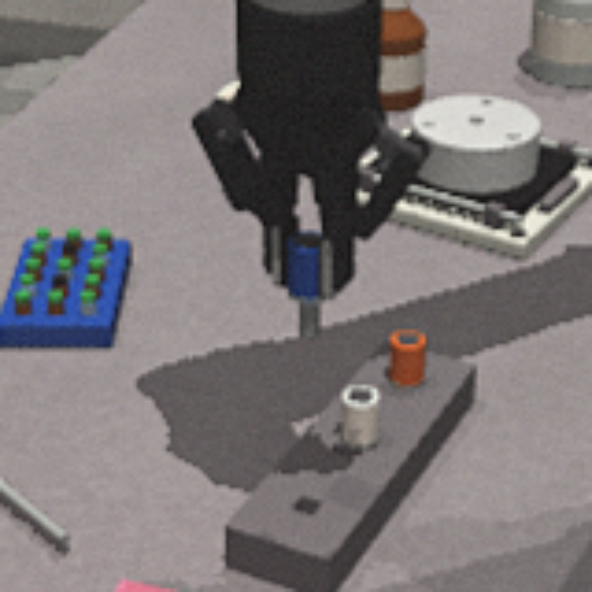

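The pin is held. Its head rim is around (316,297) in the wrist view, with the shaft seen upright at (316,240), and the rack hole it left is empty. I'll measure the pin's offset in the hand.

```bash
python3 - <<'E'
from h import *
d=np.load("w5.npz"); cv2.imwrite("pics/c5.png",cv2.resize(d["img"][225:335,260:375,::-1],None,fx=5,fy=5,interpolation=cv2.INTER_CUBIC))
t=np.array([487.7,266.4,199.9])
for dz in(15,-11,-45): print(dz,proj(d,t+[0,0,dz]),proj(d,t+[0.147*3,.989*3,dz]), proj(d,t+[-12*.147,-12*.989,dz]), proj(d,t+[12*.147,12*.989,dz]))
E
```

```text
15 [314.62137679 301.31062745] [314.62526777 294.48488696] [314.60631985 327.72422603] [314.63726162 273.44470707]
-11 [314.81431626 269.33339653] [314.81866353 263.43591154] [314.79740413 292.27630164] [314.83200464 245.33741638]
-45 [314.98898298 240.38463788] [314.99338127 235.38562201] [314.97178973 259.92613836] [315.00682518 220.10554209]
```

View pics/c5.png

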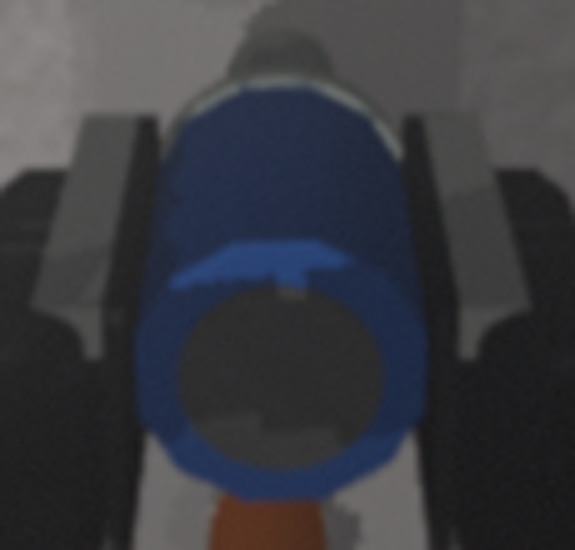

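The pin is upright and within 1 mm of the TCP, so the foot is at TCP z − 45. The cameras put the hole at about (490.2, −226.4). I'll move to hover just short of it and compare foot and hole in one picture.

Emit:
drive_tool(
  steps=[
    [10,0,-50,0,0],
    [10,0,-110,0,0],
    [10,0,-170,0,0],
    [10,0,-230,0,0],
    [10,0,-290,0,0],
    [10,0,-350,0,0],
    [10,0,-410,0,0],
    [10,0,-460,0,0],
    [10,0,-495,0,0],
    [10,0,-512,-10,0],
    [10,0,-512,-30,0],
    [10,0,-512,-45,0],
    [10,0,-512,-55,0],
    [10,0,-512,-55,0],
    [10,0,-512,-55,0],
    [10,0,-512,-55,0],
  ],
)

```text
clock: 9.6
tcp_pos: [488.7, -245.3, 146.1]
orientation: [[0.989, 0.001, 0.146], [-0.146, -0.001, 0.989], [0.001, -1.0, -0.001]]
wrist_force: [-0.1, 0.9, -1.1]
opening: 22.4
```

```bash
python3 - <<'E'
from h import *
d=ctrl.get_image("wrist"); np.savez("w6.npz",**d); cv2.imwrite("pics/w6.png",d["img"][:,:,::-1])
o=ctrl.observe();print(o["tcp_pos"],o["opening"],o["wrist_force"],o["torque"])
t=o["tcp_pos"]
print("foot",proj(d,t+[0,0,-45]),"hole",proj(d,[490.2,-226.4,72]),proj(d,[495.2,-226.4,72]))
cv2.imwrite("pics/c6.png",cv2.resize(d["img"][130:290,235:395,::-1],None,fx=3.75,fy=3.75,interpolation=cv2.INTER_CUBIC))
E
```

```text
[ 488.58682152 -245.36282716  146.02804116] 22.32626745724446 [-0.00660475  0.43217089 -1.15200963] [-0.03315439 -0.04484624 -0.02956423]
foot [315.15198775 240.4579509 ] hole [313.31481677 193.96599369] [321.25277787 192.83655602]
```

View pics/w6.png

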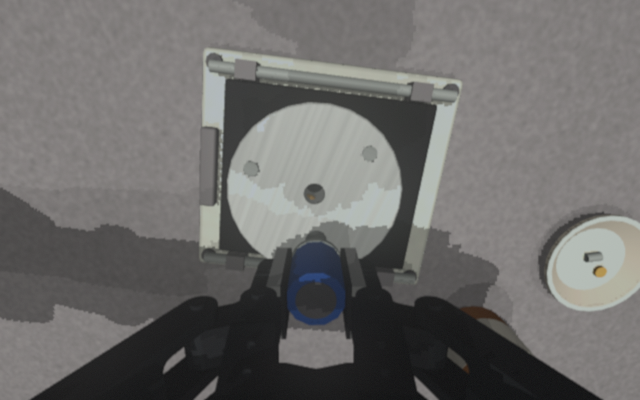

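View pics/c6.png

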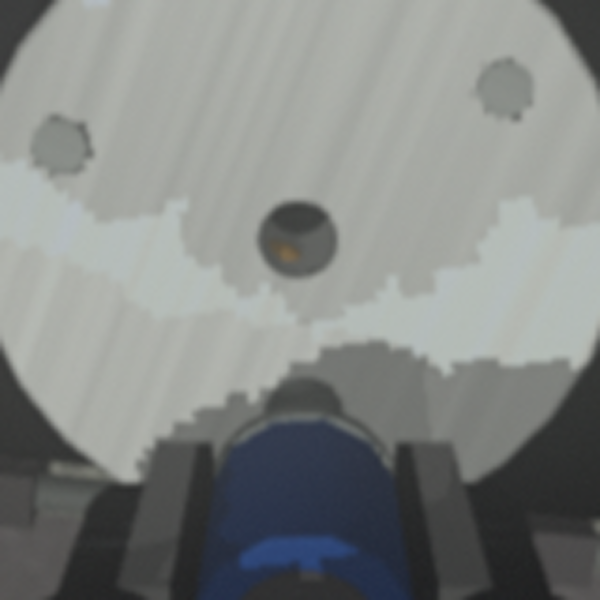

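The picture shows the hole at (314.3,193.6) and the pin foot front at (316,231). It agrees with the prediction to about 0.3 mm once the camera bias common to both is removed. Going above the hole, foot ~3 mm clear.

Emit:
drive_tool(
  steps=[
    [10,1.6,19,0,0],
    [10,1.6,19,-10,0],
    [10,1.6,19,-20,0],
    [10,1.6,19,-26,0],
    [10,1.6,19,-26,0],
    [10,1.6,19,-26,0],
    [10,1.6,19,-26,0],
  ],
)

```text
clock: 10.52
tcp_pos: [490.0, -226.4, 119.7]
orientation: [[0.989, 0.001, 0.147], [-0.147, -0.0, 0.989], [0.001, -1.0, -0.0]]
wrist_force: [0.4, 0.7, -1.0]
opening: 22.5
```

Emit:
drive_tool(
  steps=[
    [10,0,0,-0.7,0],
    [10,0,0,-1.4,0],
    [10,0,0,-2.0,0],
    [10,0,0,-2.5,0],
    [10,0,0,-2.5,0],
    [10,0,0,-2.5,0],
  ],
)

```text
clock: 11.28
tcp_pos: [489.8, -226.2, 116.9]
orientation: [[0.989, 0.0, 0.146], [-0.146, -0.0, 0.989], [0.0, -1.0, -0.0]]
wrist_force: [0.2, -0.2, -0.7]
opening: 22.7
```

Emit:
drive_tool(
  steps=[
    [10,0,0,-0.5,0],
    [10,0,0,-1.0,0],
    [10,0,0,-1.5,0],
    [10,0,0,-1.5,0],
  ],
)

```text
clock: 11.78
tcp_pos: [489.8, -226.2, 115.3]
orientation: [[0.989, 0.0, 0.146], [-0.146, -0.0, 0.989], [0.0, -1.0, -0.0]]
wrist_force: [0.5, 0.8, -0.5]
opening: 23.0
```

Emit:
drive_tool(
  steps=[
    [10,0,0,-0.5,0],
    [10,0,0,-1.0,0],
    [10,0,0,-1.5,0],
    [10,0,0,-1.5,0],
  ],
)

```text
clock: 12.28
tcp_pos: [489.8, -226.2, 113.8]
orientation: [[0.989, 0.0, 0.146], [-0.146, 0.0, 0.989], [0.0, -1.0, 0.0]]
wrist_force: [0.1, -0.3, -1.1]
opening: 22.4
```

Emit:
drive_tool(
  steps=[
    [10,0,0,-0.5,0],
    [10,0,0,-1.0,0],
    [10,0,0,-1.5,0],
    [10,0,0,-2.0,0],
    [10,0,0,-2.5,0],
    [10,0,0,-2.5,0],
  ],
)

```text
clock: 13.02
tcp_pos: [489.8, -226.2, 111.3]
orientation: [[0.989, 0.0, 0.146], [-0.146, -0.0, 0.989], [0.0, -1.0, -0.0]]
wrist_force: [-0.3, -0.5, -1.1]
opening: 22.0
```

```bash
python3 - <<'E'
from h import *
d=ctrl.get_image("wrist"); s=ctrl.get_image("side")
cv2.imwrite("pics/w7.png",np.hstack([cv2.resize(x[:,:,::-1],(400,400),interpolation=cv2.INTER_CUBIC) for x in(d["img"][150:310,235:395],s["img"][135:205,325:395])]))
o=ctrl.observe();print(o["tcp_pos"],o["opening"],o["wrist_force"],o["torque"])
E
```

```text
[ 489.78174991 -226.19216778  111.31906933] 22.215241962937377 [ 0.18923706 -0.0919488  -1.55049948] [-0.06557122 -0.01103516  0.01894697]
```

View pics/w7.png

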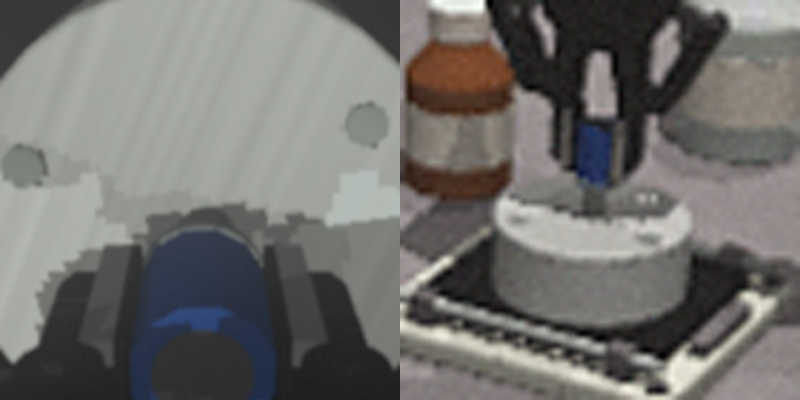

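No contact force, with the foot about 6 mm below the block's top, so the pin is in the hole. I'll feel for the walls sideways to centre it.

Emit:
drive_tool(
  steps=[
    [10,0.6,0,0,0],
    [10,1.2,0,0,0],
    [10,1.2,0,0,0],
    [10,1.2,0,0,0],
  ],
)

```text
clock: 13.62
tcp_pos: [491.0, -226.2, 111.3]
orientation: [[0.989, -0.0, 0.146], [-0.146, -0.0, 0.989], [0.0, -1.0, -0.0]]
wrist_force: [-0.0, -0.4, -1.6]
opening: 22.4
```

Emit:
drive_tool(
  steps=[
    [10,-1.2,0,0,0],
    [10,-2.4,0,0,0],
    [10,-2.4,0,0,0],
    [10,-2.4,0,0,0],
  ],
)

```text
clock: 14.12
tcp_pos: [489.4, -226.4, 111.7]
orientation: [[0.989, 0.002, 0.146], [-0.146, -0.001, 0.989], [0.002, -1.0, -0.0]]
wrist_force: [4.4, -0.7, -0.7]
opening: 22.2
```

Emit:
drive_tool(
  steps=[
    [10,1.2,0,0,0],
    [10,1.2,1.2,0,0],
    [10,1.2,1.2,0,0],
    [10,1.2,1.2,0,0],
  ],
)

```text
clock: 14.62
tcp_pos: [489.8, -225.6, 111.4]
orientation: [[0.989, 0.0, 0.147], [-0.147, -0.001, 0.989], [0.0, -1.0, -0.001]]
wrist_force: [2.1, -2.3, -1.2]
opening: 22.5
```

Emit:
drive_tool(
  steps=[
    [10,0,-1.2,0,0],
    [10,0,-2.4,0,0],
    [10,0,-2.4,0,0],
    [10,0,-2.4,0,0],
  ],
)

```text
clock: 15.12
tcp_pos: [489.6, -226.8, 111.1]
orientation: [[0.989, -0.001, 0.146], [-0.146, 0.001, 0.989], [-0.001, -1.0, 0.001]]
wrist_force: [1.2, -0.0, -1.1]
opening: 22.2
```

Walls felt on −x and +y, so the hole centre is near (490.5, −226.5). Centring, then pressing down in stages.

Emit:
drive_tool(
  steps=[
    [10,0.7,0.9,0,0],
    [10,0.7,0.9,0,0],
    [10,0.7,0.9,-1,0],
    [10,0.7,0.9,-2,0],
    [10,0.7,0.9,-3,0],
    [10,0.7,0.9,-4,0],
    [10,0.7,0.9,-4,0],
  ],
)

```text
clock: 16.0
tcp_pos: [490.4, -226.5, 107.2]
orientation: [[0.989, -0.0, 0.146], [-0.146, 0.0, 0.989], [-0.0, -1.0, 0.0]]
wrist_force: [0.1, -0.3, -1.1]
opening: 22.2
```

Emit:
drive_tool(
  steps=[
    [10,0,0,-0.7,0],
    [10,0,0,-1.4,0],
    [10,0,0,-2,0],
    [10,0,0,-2,0],
  ],
)

```text
clock: 16.5
tcp_pos: [490.4, -226.5, 105.3]
orientation: [[0.989, -0.0, 0.146], [-0.146, 0.0, 0.989], [-0.0, -1.0, -0.0]]
wrist_force: [-0.6, 0.0, -1.1]
opening: 22.3
```

Emit:
drive_tool(
  steps=[
    [10,0,0,-0.7,0],
    [10,0,0,-1.4,0],
    [10,0,0,-2,0],
    [10,0,0,-2,0],
  ],
)

```text
clock: 17.0
tcp_pos: [490.6, -226.6, 103.5]
orientation: [[0.989, 0.0, 0.146], [-0.146, -0.0, 0.989], [0.0, -1.0, -0.0]]
wrist_force: [0.2, -0.3, 1.0]
opening: 22.7
```

Emit:
drive_tool(
  steps=[
    [10,0,0,-0.7,0],
    [10,0,0,-1.4,0],
    [10,0,0,-2,0],
    [10,0,0,-2,0],
  ],
)

```text
clock: 17.5
tcp_pos: [490.9, -226.8, 101.6]
orientation: [[0.989, 0.001, 0.147], [-0.147, -0.001, 0.989], [0.001, -1.0, -0.0]]
wrist_force: [-0.5, -0.9, 2.2]
opening: 22.2
```

Emit:
drive_tool(
  steps=[
    [10,0,0,-0.7,0],
    [10,0,0,-1.4,0],
    [10,0,0,-2,0],
    [10,0,0,-2,0],
  ],
)

```text
clock: 18.0
tcp_pos: [490.7, -226.6, 99.1]
orientation: [[0.989, 0.001, 0.146], [-0.146, -0.0, 0.989], [0.001, -1.0, -0.0]]
wrist_force: [2.6, -0.1, 1.5]
opening: 22.4
```

Emit:
drive_tool(
  steps=[
    [10,0,0,-0.7,0],
    [10,0,0,-1.4,0],
    [10,0,0,-2,0],
    [10,0,0,-2,0],
  ],
)

```text
clock: 18.5
tcp_pos: [489.9, -226.2, 96.8]
orientation: [[0.989, -0.001, 0.146], [-0.146, 0.001, 0.989], [-0.001, -1.0, 0.0]]
wrist_force: [0.7, -1.6, 1.4]
opening: 22.5
```

Emit:
drive_tool(
  steps=[
    [10,0,0,-0.7,0],
    [10,0,0,-1.4,0],
    [10,0,0,-2,0],
    [10,0,0,-2,0],
  ],
)

```text
clock: 19.0
tcp_pos: [490.0, -226.3, 94.9]
orientation: [[0.989, -0.001, 0.146], [-0.146, 0.0, 0.989], [-0.001, -1.0, 0.0]]
wrist_force: [-0.8, -0.0, 1.3]
opening: 22.7
```

Emit:
drive_tool(
  steps=[
    [10,0,0,-0.7,0],
    [10,0,0,-1.4,0],
    [10,0,0,-2,0],
    [10,0,0,-2,0],
  ],
)

```text
clock: 19.5
tcp_pos: [490.6, -226.6, 93.2]
orientation: [[0.989, 0.0, 0.147], [-0.147, -0.0, 0.989], [0.001, -1.0, -0.0]]
wrist_force: [-1.5, 0.3, 1.4]
opening: 22.4
```

Emit:
drive_tool(
  steps=[
    [10,0,0,-0.5,0],
    [10,0,0,-1,0],
    [10,0,0,-1,0],
  ],
)

```text
clock: 19.88
tcp_pos: [490.9, -226.7, 92.4]
orientation: [[0.989, 0.001, 0.147], [-0.147, -0.0, 0.989], [0.001, -1.0, -0.0]]
wrist_force: [0.4, -0.4, 1.6]
opening: 22.1
```

Emit:
drive_tool(
  steps=[
    [10,0,0,-0.5,0],
    [10,0,0,-0.5,0],
    [10,0,0,-0.5,0],
  ],
)

```text
clock: 20.25
tcp_pos: [490.9, -226.7, 91.9]
orientation: [[0.989, 0.001, 0.146], [-0.146, -0.0, 0.989], [0.001, -1.0, -0.0]]
wrist_force: [2.1, -1.8, -0.5]
opening: 22.4
```

Emit:
drive_tool(
  steps=[
    [10,0,0,-0.5,0],
    [10,0,0,-0.5,0],
    [10,0,0,-0.5,0],
  ],
)

```text
clock: 20.62
tcp_pos: [490.8, -226.7, 91.4]
orientation: [[0.989, 0.001, 0.146], [-0.146, -0.0, 0.989], [0.001, -1.0, -0.0]]
wrist_force: [2.3, -1.4, 0.5]
opening: 22.6
```

Emit:
drive_tool(
  steps=[
    [10,0,0,-0.5,0],
    [10,0,0,-0.5,0],
    [10,0,0,-0.5,0],
  ],
)

```text
clock: 21.0
tcp_pos: [490.5, -226.5, 90.8]
orientation: [[0.989, 0.0, 0.146], [-0.146, -0.0, 0.989], [0.0, -1.0, -0.0]]
wrist_force: [1.8, -0.5, 1.3]
opening: 22.1
```

Emit:
drive_tool(
  steps=[
    [10,0,0,-0.5,0],
    [10,0,0,-0.5,0],
    [10,0,0,-0.5,0],
  ],
)

```text
clock: 21.38
tcp_pos: [490.5, -226.5, 90.7]
orientation: [[0.989, -0.0, 0.146], [-0.146, -0.0, 0.989], [-0.0, -1.0, -0.0]]
wrist_force: [-0.1, -0.2, 5.2]
opening: 22.1
```

Emit:
drive_tool(
  steps=[
    [10,0,0,-0.5,0],
    [10,0,0,-0.5,0],
    [10,0,0,-0.5,0],
  ],
)

```text
clock: 21.75
tcp_pos: [490.5, -226.5, 90.6]
orientation: [[0.989, -0.0, 0.146], [-0.146, -0.0, 0.989], [-0.0, -1.0, -0.0]]
wrist_force: [-0.7, -0.0, 7.9]
opening: 22.4
```

```bash
python3 - <<'E'
from h import *
d=ctrl.get_image("wrist"); s=ctrl.get_image("side")
cv2.imwrite("pics/w8.png",np.hstack([cv2.resize(x[:,:,::-1],(400,400),interpolation=cv2.INTER_CUBIC) for x in(d["img"][190:350,235:395],s["img"][145:195,335:385])]))
o=ctrl.observe();print(o["tcp_pos"],o["opening"],o["wrist_force"],o["torque"])
E
```

```text
[ 490.47870879 -226.51074201   90.60463358] 22.473510632198582 [-0.85430864 -0.26923677  8.62667746] [-0.03710812  0.23580017  0.03789106]
```

View pics/w8.png

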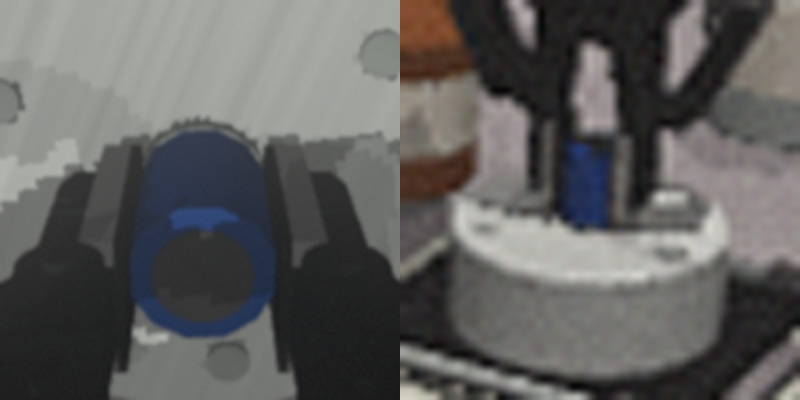

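The head sits on the block in both views, and motion hit a hard stop at TCP 90.6 (expected ~91) with only about 9 N. Releasing.

Emit:
drive_tool(
  steps=[
    [35,0,0,0.5,0],
    [45,0,0,1,0],
    [55,0,0,1,0],
    [55,0,0,1,0],
    [55,0,0,1,0],
    [55,0,0,10,0],
    [55,0,0,30,0],
    [55,0,0,60,0],
    [55,0,0,90,0],
    [55,0,-20,120,0],
    [55,0,-20,120,0],
    [55,0,-20,120,0],
  ],
)

```text
clock: 23.35
tcp_pos: [490.3, -246.0, 209.6]
orientation: [[0.989, -0.0, 0.146], [-0.146, 0.0, 0.989], [-0.0, -1.0, 0.0]]
wrist_force: [-0.4, -0.6, -0.5]
opening: 54.7
```

```bash
python3 - <<'E'
from h import *
d=ctrl.get_image("wrist"); s=ctrl.get_image("side");np.savez("w9.npz",**d);np.savez("s9.npz",**s)
cv2.imwrite("pics/w9.png",d["img"][:,:,::-1])
cv2.imwrite("pics/s9.png",np.hstack([cv2.resize(x[:,:,::-1],(400,400),interpolation=cv2.INTER_CUBIC) for x in(s["img"][135:205,325:395],s["img"][150:310,235:395])]))
o=ctrl.observe();print(o["tcp_pos"],o["opening"],o["wrist_force"])
for z in(72,106,108): print(z,proj(d,[490.5,-226.5,z]))
E
```

```text
[ 489.96757188 -245.49740855  208.82593485] 54.610601592477735 [ 0.18502564  0.64809274 -0.01997501]
72 [312.43238283 173.26080814]
106 [311.93072797 182.83217121]
108 [311.89688528 183.47787549]
```

View pics/w9.png

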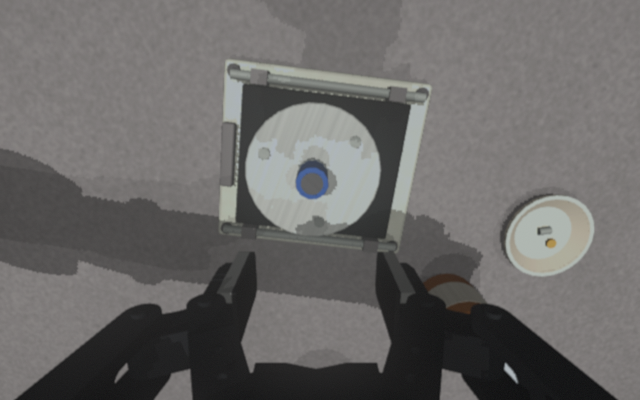

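View pics/s9.png

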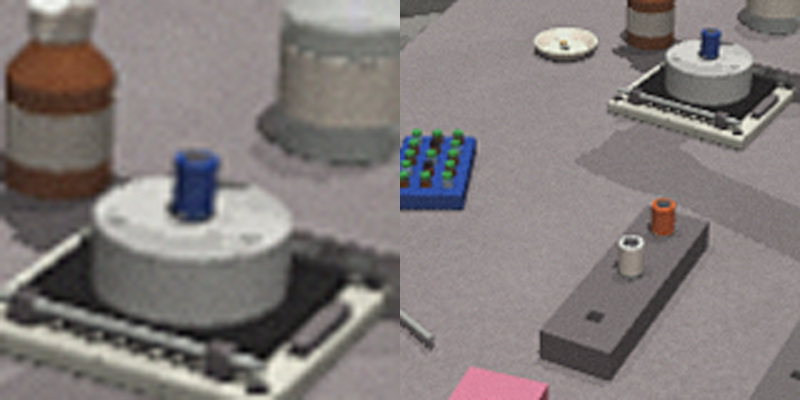

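Wrist: blue head centred at (312,182), where a seated head top (z = 106) should project, (311.9,182.8). Side: the pin is upright on the block, and the white and orange pins are undisturbed. I'll take one oblique close view to check for a gap under the shoulder.

Emit:
drive_tool(
  steps=[
    [55,-50,-20,0,0],
    [55,-100,-40,-20,0],
    [55,-120,-50,-50,0],
    [55,-120,-50,-60,0],
    [55,-120,-50,-60,0],
    [55,-120,-50,-60,0],
  ],
)

```text
clock: 24.2
tcp_pos: [372.4, -295.9, 150.7]
orientation: [[0.99, 0.002, 0.144], [-0.144, -0.0, 0.99], [0.002, -1.0, -0.0]]
wrist_force: [-0.0, -0.3, 0.3]
opening: 55.2
```

```bash
python3 - <<'E'
from h import *
d=ctrl.get_image("wrist"); np.savez("w10.npz",**d);a=np.load("w9.npz")
p=proj(d,[490.5,-226.5,90]);x,y=map(int,p);x0,y0=x-50,max(y-50,0);print(x0,y0,ctrl.observe()["tcp_pos"])
q=proj(a,[490.5,-226.5,100]);u0,v0=int(q[0])-25,int(q[1])-25;print(u0,v0)
cv2.imwrite("pics/w10.png",np.hstack([cv2.resize(d["img"][y0:y0+100,x0:x0+100,::-1],(400,400),interpolation=cv2.INTER_CUBIC),cv2.resize(a["img"][v0:v0+50,u0:u0+50,::-1],(400,400),interpolation=cv2.INTER_CUBIC)]))
for z in(72,106): print(z,proj(d,[490.5,-226.5,z])-[x0,y0],proj(a,[490.5,-226.5,z])-[u0,v0])
E
```

```text
467 28 [ 372.25327218 -296.07315748  150.77649764]
287 155
72 [32.70653882 52.90228061] [25.43238283 18.26080814]
106 [69.9162131  48.35345058] [24.93072797 27.83217121]
```

View pics/w10.png

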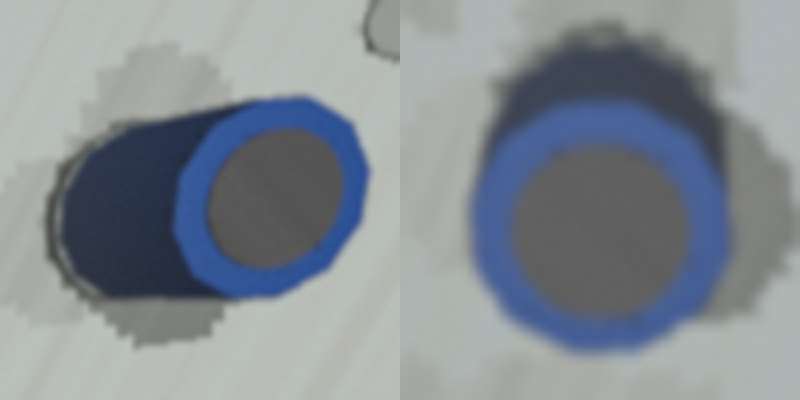

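```bash
python3 - <<'E'
from h import *
a=np.load("w9.npz");d=np.load("w10.npz");s=np.load("s9.npz")
print(tri(a,(287+201.5/8-.4,155+226/8-.4),d,(467+67.5,28+49)))
# head blob in the side view: head top/bottom rows vs predicted
for z in (72,74,106,108): print(z,proj(s,[490.5,-226.5,z]))
g=s["img"][150:185,345:372]; hsv=cv2.cvtColor(g,cv2.COLOR_RGB2HSV); m=((hsv[...,0]>105)&(hsv[...,0]<130)&(hsv[...,1]>110)).astype(np.uint8)
x,y,w,h=cv2.boundingRect(cv2.findNonZero(m)); print(x+345,y+150,w,h)
E
```

```text
(array([ 490.3, -226.7,  104.5]), [[-0.1, -0.1], [0.1, 0.2]])
72 [357.8497413  172.26810666]
74 [357.88122975 171.69235744]
106 [358.3910944  162.36975989]
108 [358.42334384 161.78009647]
355 162 8 11
```

```bash
python3 - <<'E'
from cell import ctrl
print(ctrl.observe()["wrist_force"],ctrl.hand_in())
E
```

```text
the job is handed in; nothing more can be done
[-0.10794235  0.04744282 -0.38056977] None
```

The blue pin is in the hole in the round block, pressed in past the spring catch until its head stopped on the block. I let go and handed the job in at about 24 s of the 72 s.

- **Finding the hole:** The cameras put the hole at about (490, −226). Lowering the pin gently there, the foot went straight in, about 6 mm deep, with no contact force. I centred it by feeling for the walls; the readings at the end of each move showed at most about 4.5 N sideways.
- **Pressing in:** The catch gave about 2–4 N of resistance. The pin then hit a hard stop at TCP height 90.6 mm (expected about 91), where I was pushing with about 9–10 N.
- **Checks after release:**
  - Two wrist views put the head's top at (490.3, −226.7, 104.5). A fully seated head should read 106. Part of that 1.5 mm difference is measuring error: the same method read 0.6 mm low on the pin in the rack, and the cameras are only good to about 2 mm.
  - The oblique wrist view shows no gap under the head.
  - The white and orange pins are still in their rack holes, and the gripper is clear of everything. I did not measure the tray, screwdriver, bottles or dish again at the end, but the arm never came near them.
- **Disagreement:** The top camera read about 3 mm off in y from the wrist camera. The error was the same at the pin and at the hole, so I corrected for it.

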